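# Raise the cutter's counterweighted blade arm and feed the board to the strip gauge

## Task

Get the board cutter ready to cut a strip: with the fingertips under its cross handle, push the blade arm up past its balance point so that the counterweight keeps it fully raised, without letting it drop shut. Then slide the piece of foam board across the bed and under the raised blade until its right-hand edge lies flush along the strip gauge. Only push, smoothly and gently: do not pinch or lift anything, do not shift the gauge, and leave the other things on the table and bed where they are.

Things in the scene. Friction and masses are not known exactly. Their poses are not given: they have to be found in the camera images.
- cutter: grey board cutter, fixed, turned up to 0.22 rad. Origin at table height; x along the cut, away from the robot to the pivot, y left, z up. Flat bed 66 mm above the table, x -160 to 180, y -150 to 190 mm; right edge (y = -150) = cutting line. Fence bar 14 mm high across its far end (x 156 to 174 mm). The blade arm's hinge axis (parallel to y) is at x 165, z 105 mm, outside the far right corner.
- blade_arm: grey beam 310 mm long with knife and handle; origin on it, 160 mm from the hinge axis; axes as the cutter's when down (start). It lifts 1.1 rad to a stop. An iron counterweight on a tail behind the hinge: let go below about 0.5 rad (handle 270 mm up) it falls shut; above, it rises to the stop by itself in 1 to 3 s and stays. At the handle: 3 N to start lifting, plus 0.7 N per 0.1 m/s.
- handle (a point): middle of the black cross handle: round bar 28 mm thick, 105 mm long, at the near end of the blade arm, turned to the right, parallel to the cutter's y and the hinge. 330 mm from the hinge axis; with the arm down its centre is 117 mm above the table (404 mm fully raised), free below. It rises in an arc up and away from the robot; a finger tilted 45 degrees forward and down can push it from below.
- board: white foam board 142 (x) by 132 (y) by 10 mm, about 45 g, loose and flat on the cutter's bed, turned up to 0.12 rad from the cutter. Origin at the centre of its underside, x along the cut, y left, z up. It starts wholly left of the cutting line; the lowered blade blocks its way to the gauge.
- board_edge (a point): middle of the board's right-hand edge face (board y = -66 mm), at half its thickness. x, y, z axes as the board's.
- gauge_face (a point): middle of the strip gauge's flat face towards the bed: upright aluminium bar 190 mm long (along the cutter's x), top 18 mm above the bed, parallel to the cutting line and 20 to 45 mm to its right. The point is 5 mm above bed height; axes as the cutter's (y left, off the face). Clamped: slips only under about 80 N.
- tape_roll: roll of tape lying flat on the bed at its far left, 90 mm outside diameter, 25 mm high; origin at the centre of its underside. Leave alone.
- rule: steel rule 150 x 26 x 4 mm lying on the left part of the bed; origin at the centre of its underside, x along it. Leave alone.
- ink_tin: closed ink tin, 76 mm across, 55 mm high, on the table; origin at the centre of its underside. Leave alone.
- lino_block: wooden block 100 x 75 x 22 mm on the table, in front of the cutter; origin at the centre of its underside. Leave alone.
- brayer: ink roller on the table left of the cutter, rubber roll 45 mm thick and 110 mm wide, wooden handle pointing 190 mm back along its -x; origin under the roll's middle, at table height. Leave alone.
- jar: glass jar with steel lid, 68 mm across, 85 mm high, on the table; origin at the centre of its underside. Leave alone.
- gouge: small lino gouge with a wooden handle, 120 mm long, 32 mm high, on the table right of the handle; origin at table height under its middle, blade along x. Leave alone.
Things that resemble listed ones, but are neither listed nor needed, are in the scene too. Of the things shaped like the board, the white one is meant.

How it is judged:
By the outcome, as a careful person would: the job done as asked, in the order asked, and still so for the second after the job is handed in, with the robot touching nothing.
It also fails if it takes over 51 s, if anything falls off the work surface, if the arm or the gripper's body presses on something with over 40 N, if the wrist force passes 120 N, or if a joint passes its speed limit or range.

## Robot

A 6-joint arm with a two-finger parallel gripper is mounted at the origin on the work surface. World frame = base frame: x ahead of the robot, y to its left, z up, the work surface at z = 0. Lengths are in m, angles in degrees, forces in N, time in s.
With the tool pointing down it reaches from about 0.325 to 0.9 m from the base axis. Payload 6.1 kg.
Tool frame: the origin (TCP) lies midway between the tips of the shut fingers; the grasp point (between the pads) lies 19 mm behind it (ctrl.grip_depth is the distance from the TCP to the grasp point, in m); z points along the fingers, y is the line along which they close (so a half turn about z gives the same grasp; the last joint's range is limited). The gripper opens to 85 mm and grips with 20 to 120 N. Pads are 22 mm wide; open, the fingers measure 114 mm over their backs; the gripper's body (76 mm by 85 mm) begins 54 mm behind the grasp point. The pads swing forward as they close: fully open they stand 13 mm farther back than shut.
Start: joints at [-75.98, 12.628, 87.462, -0, 79.91, -7.225], TCP at [0.226, -0.583, 0.231] pointing down, gripper open.
Joint ranges: [-170.65, 170.65], [-52.31, 119.04], [5.05, 147.46], [-71.25, 251.25], [11.57, 151.72], [-153.62, 153.62]. Speed limits (degrees/s): [147.25, 147.25, 172.46, 180, 180, 180].

## Interface

Orientations are given as a 3x3 rotation matrix whose columns are the frame's x, y, z axes.
In Python, from workcell import ctrl gives the robot as it stands.
- The arm moves only by the tool send_rows, never from a script. Its argument "rows" is a list of rows, each a list of 5 numbers: the shift along the tool's x, y, z in m, then the turn about the tool's z in rad, then the opening in per cent of the stroke, from 0 (shut) to 100 (fully open). In form: [[x, y, z, spin, grip], ...]. A call has 1 to 10 rows; each row shifts and turns the commanded pose from where the row before left it, along the tool's axes as they then stand; what a row does not reach is not made up. A row lasts 1/10 s, in which the tool goes at most 50 mm and 8.59 degrees, less where a joint would pass 70% of its speed; a pose out of reach is approached as far as the arm can. A call with a gripper value outside its range is refused whole. The fingers move at their own pace and stop on an object; "grip_force" is the grip in N (left out, the last holds). Time passes only in rows, so rows that do not move let the fingers close. It gives the time, the measured TCP pose, the force, the opening and the grip force at its end, in the units of the state.
- ctrl.state(): the state, without advancing time (a new reading comes with each control period).
- ctrl.snapshot(name): name is "side" or "top" or "wrist"; returns a dict with "frame" (400x640x3 uint8, red, green, blue), "depth" (400x640 float32, m along the optical axis (not along the pixel's ray), 0 where there is no reading), "fov_y" (degrees; the focal length in pixels is half the picture's height over the tangent of half this angle, whatever the lens; pixels are square), "cx", "cy" (the principal point, pixels), "distortion" ([k1, k2, p1, p2, k3] as OpenCV has them; the pictures are not rectified), "rvec" (rotation vector, rad) and "tvec" (3), from world to camera coordinates, as OpenCV has them. Camera axes: x right, y down, z forward; pixel columns grow to the right and rows downward; lengths in m; the calibration is good to about 2 mm. A picture is of the moment at which its call begins.
- ctrl.sign_off(): hands the job in; it is judged then, once.
Trained networks look in the newest picture that a camera, given by its name, has taken for a name from the list of things; names that differ only in an ending like _2 or _b are one class to them, and where a whole thing is asked for, a point or a joint stands for the part that bears it (a point fixed in the world has none). Each returns a list of dicts, best first, with "conf" (0 to 1); they miss things now and then, are a little off and sometimes report something else, mostly with a low value. They report only what shows in the picture. A call takes as long as a camera call. They do not tell look-alikes from the thing itself.
- ctrl.find_in(target, camera): "at" ([row, column] in pixels, amid what is visible of it).
The state is a dict: "time": time; "qpos": joint angles; "qvel": joint speeds; "effort": joint torques, N m; "position": TCP position; "eef_rot": TCP orientation; "force": force on the tool from outside, world axes, zero at the start; "moment": the same for the moment, N m; "gripper_width": finger opening in m; "finger_force": force on a finger pad.
Only numpy, scipy, OpenCV 4.12 (cv2) and the standard library are available. Lean on these libraries where they do the work, as an engineer would, in place of code of your own. Each camera call takes 0.05 s, during which the arm holds its last target. There are 200 camera calls.

## Working session

There is one attempt and no reset: what is moved stays moved. The work goes in short steps, Python scripts to look and compute and a tool call to move; the robot and the scene stay as the last step left them, time stands still between calls to the robot, and variables do not carry over. Pictures are saved under pics/ and viewed, at most 10 in all, crops included, and the job is handed in when it is done.

Besides the shell and the picture viewer there is one more tool, called as name(argument=value, ...) on one line, values as JSON. send_rows: Moves the arm, as the interface text tells. Its arguments: {"type":"object","properties":{"rows":{"type":"array","items":{"type":"array","items":{"type":"number"}}},"grip_force":{"type":"number"}},"required":["rows"]}

```bash
mkdir -p pics; cat > h.py <<'E'
import numpy as np, cv2
from workcell import ctrl
def K(s):
    f=200/np.tan(np.radians(s["fov_y"])/2); return np.array([[f,0,s["cx"]],[0,f,s["cy"]],[0,0,1.]])
def pts(s):
    "world points for every pixel (400,640,3)"
    v,u=np.mgrid[0:400,0:640]
    n=cv2.undistortPoints(np.stack([u,v],-1).reshape(-1,1,2).astype(float),K(s),np.array(s["distortion"]))[:,0]
    d=s["depth"].reshape(-1,1); c=np.hstack([n*d,d])
    R=cv2.Rodrigues(np.array(s["rvec"],float))[0]
    return ((c-np.array(s["tvec"]).ravel())@R).reshape(400,640,3)
def proj(s,P):
    return cv2.projectPoints(np.array(P,float).reshape(-1,1,3),np.array(s["rvec"],float),np.array(s["tvec"],float),K(s),np.array(s["distortion"]))[0][:,0]
def save(s,name): cv2.imwrite(f"pics/{name}.png",s["frame"][:,:,::-1])
E
python3 - <<'E'
from h import *
np.set_printoptions(precision=3,suppress=True)
for c in ["top","side"]:
    s=ctrl.snapshot(c); save(s,c); np.savez(c+".npz",**s); P=pts(s)
    for t in ["cutter","blade_arm","handle","board","board_edge","gauge_face","tape_roll","rule","ink_tin","lino_block","brayer","jar","gouge"]:
        for r in ctrl.find_in(t,c)[:3]:
            a=np.round(r["at"]).astype(int); print(c,t,a,round(r["conf"],2),P[a[0],a[1]])
print(ctrl.state())
E
```

```text
top cutter [158 288] 0.82 [0.639 0.089 0.075]
top cutter [117 226] 0.63 [0.747 0.247 0.079]
top cutter [128 351] 0.51 [ 0.703 -0.068  0.125]
top blade_arm [126 348] 0.98 [ 0.712 -0.062  0.108]
top blade_arm [193 182] 0.69 [0.557 0.368 0.037]
top handle [131 350] 0.76 [ 0.698 -0.067  0.114]
top board [147 309] 0.9 [0.667 0.036 0.075]
top board [278 391] 0.6 [ 0.332 -0.174  0.01 ]
top board [286 242] 0.55 [0.316 0.212 0.022]
top board_edge [148 309] 0.85 [0.664 0.036 0.075]
top board_edge [277 396] 0.83 [ 0.334 -0.187  0.013]
top gauge_face [136 364] 0.94 [ 0.7   -0.108  0.047]
top tape_roll [142 231] 0.83 [0.678 0.231 0.095]
top rule [186 236] 0.71 [0.569 0.221 0.073]
top ink_tin [124 434] 0.82 [ 0.73  -0.291  0.051]
top lino_block [285 241] 0.65 [0.318 0.215 0.02 ]
top brayer [196 182] 0.66 [0.549 0.369 0.034]
top jar [260 303] 0.67 [0.383 0.053 0.084]
top jar [147 308] 0.53 [0.668 0.038 0.07 ]
top gouge [195 447] 0.55 [ 0.547 -0.327  0.017]
side cutter [214 274] 0.58 [0.639 0.107 0.062]
side blade_arm [165 273] 0.95 [ 0.714 -0.06   0.102]
side handle [158 271] 0.89 [ 0.721 -0.064  0
[... 359 characters left out ...]
o_block [283 375] 0.8 [0.311 0.22  0.022]
side brayer [306 265] 0.83 [0.543 0.38  0.02 ]
side brayer [196 273] 0.37 [0.667 0.049 0.075]
side jar [232 365] 0.75 [0.378 0.083 0.056]
{'time': 1.4, 'qpos': array([-75.98 ,  12.629,  87.462,  -0.   ,  79.91 ,  -7.226]), 'qvel': array([ 0.068,  0.083,  0.133, -0.095, -0.053,  0.042]), 'effort': array([ -0.   , -49.684, -38.972,  -0.   ,   0.001,  -0.   ]), 'position': array([ 0.226, -0.583,  0.231]), 'eef_rot': array([[ 0.932,  0.362, -0.   ],
       [ 0.362, -0.932,  0.   ],
       [-0.   , -0.   , -1.   ]]), 'force': array([-0.952, -0.068,  0.059]), 'moment': array([0.027, 0.031, 0.038]), 'finger_force': 0.0, 'gripper_width': 0.08529044400464884}
```

```bash
ls pics
```

```text
side.png
top.png
```

View pics/top.png

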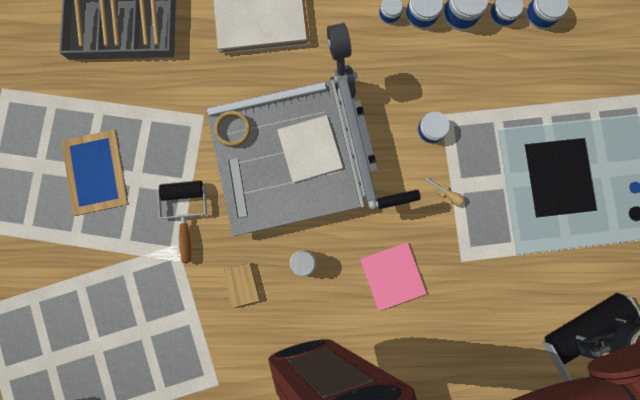

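View pics/side.png

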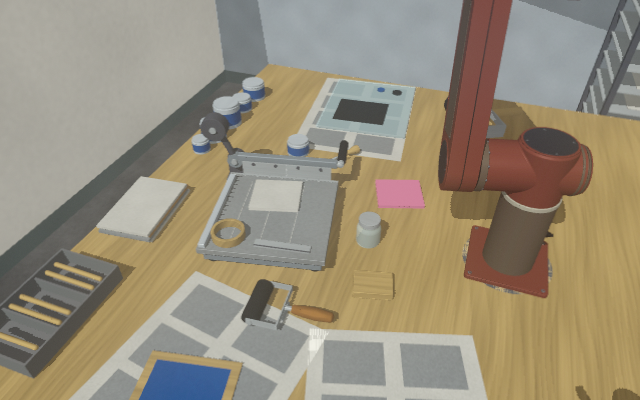

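```bash
cat > m.py <<'E'
from h import *
np.set_printoptions(precision=4,suppress=True)
s=dict(np.load("top.npz")); P=pts(s); F=s["frame"].astype(int); X,Y,Z=P[...,0],P[...,1],P[...,2]
reg=(X>.42)&(X<.95)&(Y>-.25)&(Y<.34)
bed=reg&(Z>.056)&(Z<.075)&(Y>-.05)
n,l,st,c=cv2.connectedComponentsWithStats((reg&(Z>.05)).astype(np.uint8)); k=1+st[1:,4].argmax()
print("bed z",np.median(Z[bed]))
# near & left edges via row/col extremes
def rect(m):
    q=P[m][:,:2].astype(np.float32); r=cv2.minAreaRect(q*1000); return r,cv2.boxPoints(r)/1000
w=reg&(F.min(-1)>185)&(Z>.066)&(Z<.09)&(Y>-.1)&(Y<.16)&(X<.78)&(X>.55)
n2,l2,st2,c2=cv2.connectedComponentsWithStats(w.astype(np.uint8)); kb=1+st2[1:,4].argmax(); b=l2==kb
r,bx=rect(b); print("board",r,"\n",bx,np.median(Z[b]))
m=(l==k)&(Z<.08)&(Y>-.02)
r,bx=rect(m); print("bed",r,"\n",bx)
h=reg&(F.max(-1)<60)&(Z>.09)&(Z<.15)&(X<.65)&(Y<-.1)
r,bx=rect(h); print("handle",r,"\n",bx,Z[h].max(),P[h].mean(0))
E
python3 m.py
python3 - <<'E'
from h import *
s=dict(np.load("top.npz"))
cv2.imwrite("pics/crop.png",cv2.resize(s["frame"][60:240,200:460,::-1],None,fx=3,fy=3,interpolation=cv2.INTER_CUBIC))
E
```

```text
bed z 0.06613550040181453
board ((663.8057861328125, 34.76793670654297), (136.9522247314453, 127.03043365478516), 15.602599143981934) 
 [[ 0.5808  0.0775]
 [ 0.6149 -0.0448]
 [ 0.7468 -0.008 ]
 [ 0.7127  0.1144]] 0.0756382786589001
bed ((644.890869140625, 107.83885955810547), (339.76800537109375, 329.525390625), 12.2428560256958) 
 [[ 0.4439  0.2328]
 [ 0.5138 -0.0892]
 [ 0.8459 -0.0172]
 [ 0.776   0.3049]]
handle ((528.072998046875, -178.931396484375), (26.3372802734375, 101.54963684082031), 11.537185668945312) 
 [[ 0.505  -0.1318]
 [ 0.5253 -0.2313]
 [ 0.5511 -0.226 ]
 [ 0.5308 -0.1265]] 0.13509596736097373 [ 0.5274 -0.1782  0.1278]
```

View pics/crop.png

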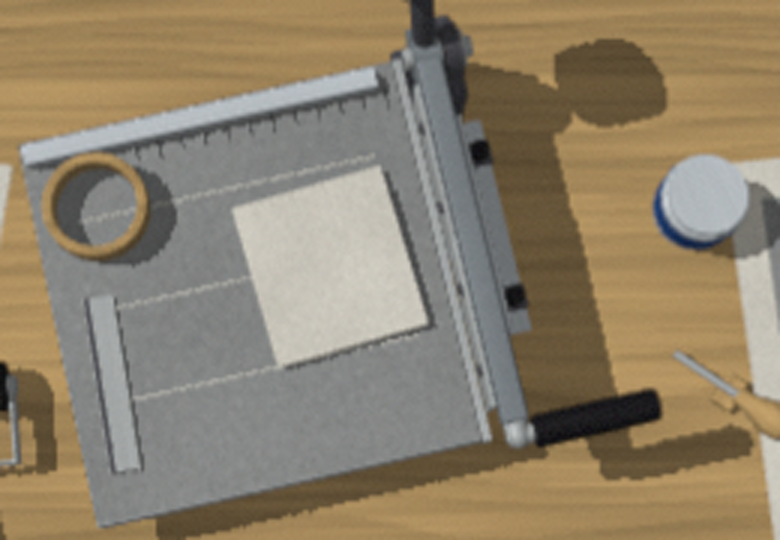

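send_rows(rows=[[0, 0.03, -0.04, 0, 0], [0, 0.05, -0.02, 0, 0], [0, 0.05, 0, 0, 0], [0, 0.05, 0, 0, 0], [0, 0.05, 0, 0, 0], [0, 0.05, 0, 0, 0], [0, 0.05, 0, 0, 0], [0, 0.05, 0, 0, 0]])

```text
time: 2.2
position: [0.3337, -0.8606, 0.2799]
eef_rot: [[0.932, 0.362, 0.012], [0.362, -0.932, -0.03], [0.0, 0.032, -0.999]]
force: [13.0, -42.7, 36.8]
gripper_width: -0.0001
finger_force: 0.0
```

```bash
python3 -c "
from h import *
np.set_printoptions(precision=3,suppress=True)
s=ctrl.state();print(s['time'],s['qpos'],s['position'],s['eef_rot'])"
```

```text
2.2 [-73.753  65.593   5.014   0.18  107.551  -4.929] [ 0.334 -0.861  0.28 ] [[ 0.932  0.362  0.012]
 [ 0.362 -0.932 -0.03 ]
 [ 0.     0.032 -0.999]]
```

send_rows(rows=[[0, 0, 0, 0, 0], [0, 0.02, 0.0, 0, 0], [0, 0, 0, 0, 0]])

```text
time: 2.5
position: [0.3361, -0.8665, 0.2803]
eef_rot: [[0.932, 0.362, 0.018], [0.362, -0.931, -0.048], [-0.0, 0.051, -0.999]]
force: [0.4, -0.4, -0.1]
gripper_width: 0.0001
finger_force: 0.0
```

```bash
python3 -c "
from h import *
np.set_printoptions(precision=3,suppress=True)
s=ctrl.state();print(s['time'],s['qpos'],s['position'],s['eef_rot'],s['force'])"
```

```text
2.5 [-73.736  65.564   5.052   0.238 106.442  -4.908] [ 0.336 -0.866  0.28 ] [[ 0.932  0.362  0.018]
 [ 0.362 -0.931 -0.048]
 [-0.     0.051 -0.999]] [ 0.448 -0.381 -0.132]
```

send_rows(rows=[[0, 0.03, 0, 0, 0], [0, 0.03, 0.0, 0, 0], [0, 0.03, 0, 0, 0], [0, 0.03, 0, 0, 0], [0, 0.03, 0.0, 0, 0]])

```text
time: 3.0
position: [0.3509, -0.9045, 0.2563]
eef_rot: [[0.932, 0.358, 0.053], [0.362, -0.922, -0.138], [-0.0, 0.148, -0.989]]
force: [-0.7, -0.9, 0.5]
gripper_width: 0.0001
finger_force: 0.0
```

```bash
python3 -c "
from h import *
np.set_printoptions(precision=3,suppress=True)
s=ctrl.state();print(s['time'],s['qpos'],s['position'],s['eef_rot'],s['force'])"
```

```text
3.0 [-73.69   67.273   5.052   0.728  99.19   -4.764] [ 0.351 -0.905  0.256] [[ 0.932  0.358  0.053]
 [ 0.362 -0.922 -0.138]
 [-0.     0.148 -0.989]] [-0.65  -0.947  0.499]
```

send_rows(rows=[[0, 0.05, 0, 0, 0], [0, 0.05, 0.0, 0, 0], [0, 0.05, 0, 0, 0], [0, 0.05, 0, 0, 0], [0, 0.05, 0.0, 0, 0], [0, 0.05, 0, 0, 0], [0, 0.05, 0.0, 0, 0], [0, 0.05, 0, 0, 0]])

```text
time: 3.8
position: [0.3833, -0.9873, 0.2758]
eef_rot: [[0.932, 0.331, 0.148], [0.362, -0.85, -0.381], [-0.0, 0.409, -0.912]]
force: [-0.9, -0.2, 0.1]
gripper_width: 0.0004
finger_force: 0.0
```

```bash
python3 -c "
from h import *
np.set_printoptions(precision=3,suppress=True)
s=ctrl.state();print(s['time'],s['qpos'],s['position'],s['eef_rot'],s['force'])"
```

```text
3.8 [-73.667  67.646   5.054   2.005  83.233  -4.723] [ 0.383 -0.987  0.276] [[ 0.932  0.331  0.148]
 [ 0.362 -0.85  -0.381]
 [-0.     0.409 -0.912]] [-0.921 -0.202  0.071]
```

```bash
cat >> h.py <<'E'
from scipy.spatial.transform import Rotation as Ro
O=np.array([.6405,.081,0]); TH=.2137
RC=Ro.from_euler('z',TH).as_matrix()
def rows(way,step=.05,spin=0,R=None,p=None,grip=0):
    "tool-frame rows through world waypoints, spin spread over them"
    s=ctrl.state(); R=s['eef_rot'] if R is None else R; p=s['position'] if p is None else p
    d=[]
    for w in way:
        w=np.array(w,float); n=int(np.ceil(np.linalg.norm(w-p)/step-1e-6)); d+= [(w-p)/n]*n; p=w
    out=[]
    for v in d:
        out.append(list(np.round(R.T@v,4)+0)+[round(spin/len(d),4),grip]); R=R@Ro.from_euler('z',spin/len(d)).as_matrix()
    for i in range(0,len(out),10): print(str([[float(a) for a in r] for r in out[i:i+10]]))
def st():
    np.set_printoptions(precision=3,suppress=True)
    s=ctrl.state();z=s['eef_rot'][:,2];c=RC.T@z
    print(s['time'],s['qpos'],s['position'],'cut',RC.T@(s['position']-O),'\n',s['eef_rot'],'F',s['force'],'tilt fwd/left deg',np.degrees(np.arctan2(c[0],-c[2])),np.degrees(np.arctan2(c[1],-c[2])))
E
python3 -c "
from h import *
rows([[.58,-.3,.42],[.55,.48,.4],[.66,.6,.36]])"
```

```text
[[0.0288, -0.0307, -0.0243, 0.0, 0.0], [0.0288, -0.0307, -0.0243, 0.0, 0.0], [0.0288, -0.0307, -0.0243, 0.0, 0.0], [0.0288, -0.0307, -0.0243, 0.0, 0.0], [0.0288, -0.0307, -0.0243, 0.0, 0.0], [0.0288, -0.0307, -0.0243, 0.0, 0.0], [0.0288, -0.0307, -0.0243, 0.0, 0.0], [0.0288, -0.0307, -0.0243, 0.0, 0.0], [0.0288, -0.0307, -0.0243, 0.0, 0.0], [0.0288, -0.0307, -0.0243, 0.0, 0.0]]
[[0.0288, -0.0307, -0.0243, 0.0, 0.0], [0.0288, -0.0307, -0.0243, 0.0, 0.0], [0.0288, -0.0307, -0.0243, 0.0, 0.0], [0.0288, -0.0307, -0.0243, 0.0, 0.0], [0.0288, -0.0307, -0.0243, 0.0, 0.0], [0.0159, -0.0426, -0.0177, 0.0, 0.0], [0.0159, -0.0426, -0.0177, 0.0, 0.0], [0.0159, -0.0426, -0.0177, 0.0, 0.0], [0.0159, -0.0426, -0.0177, 0.0, 0.0], [0.0159, -0.0426, -0.0177, 0.0, 0.0]]
[[0.0159, -0.0426, -0.0177, 0.0, 0.0], [0.0159, -0.0426, -0.0177, 0.0, 0.0], [0.0159, -0.0426, -0.0177, 0.0, 0.0], [0.0159, -0.0426, -0.0177, 0.0, 0.0], [0.0159, -0.0426, -0.0177, 0.0, 0.0], [0.0159, -0.0426, -0.0177, 0.0, 0.0], [0.0159, -0.0426, -0.0177, 0.0, 0.0], [0.0159, -0.0426, -0.0177, 0.0, 0.0], [0.0159, -0.0426, -0.0177, 0.0, 0.0], [0.0159, -0.0426, -0.0177, 0.0, 0.0]]
[[0.0159, -0.0426, -0.0177, 0.0, 0.0], [0.0365, -0.0205, 0.0018, 0.0, 0.0], [0.0365, -0.0205, 0.0018, 0.0, 0.0], [0.0365, -0.0205, 0.0018, 0.0, 0.0], [0.0365, -0.0205, 0.0018, 0.0, 0.0]]
```

send_rows(rows=[[0.01, -0.01, -0.01, 0, 0], [0.02, -0.025, -0.02, 0, 0], [0.029, -0.031, -0.024, 0, 0], [0.029, -0.031, -0.024, 0, 0], [0.029, -0.031, -0.024, 0, 0], [0.029, -0.031, -0.024, 0, 0], [0.029, -0.031, -0.024, 0, 0], [0.029, -0.031, -0.024, 0, 0], [0.029, -0.031, -0.024, 0, 0], [0.029, -0.031, -0.024, 0, 0]])

```text
time: 4.8
position: [0.5013, -0.5705, 0.3655]
eef_rot: [[0.932, 0.33, 0.15], [0.362, -0.85, -0.383], [0.001, 0.411, -0.912]]
force: [0.2, -0.3, -0.0]
gripper_width: -0.0002
finger_force: 0.0
```

send_rows(rows=[[0.029, -0.031, -0.024, 0, 0], [0.029, -0.031, -0.024, 0, 0], [0.029, -0.031, -0.024, 0, 0], [0.029, -0.031, -0.024, 0, 0], [0.029, -0.031, -0.024, 0, 0], [0.022, -0.036, -0.02, 0, 0], [0.016, -0.042, -0.018, 0, 0], [0.016, -0.042, -0.018, 0, 0], [0.016, -0.042, -0.018, 0, 0], [0.016, -0.042, -0.018, 0, 0]])

```text
time: 5.8
position: [0.5663, -0.0999, 0.4126]
eef_rot: [[0.932, 0.329, 0.152], [0.363, -0.851, -0.38], [0.005, 0.409, -0.913]]
force: [0.4, 0.3, -0.3]
gripper_width: -0.0003
finger_force: 0.0
```

send_rows(rows=[[0.016, -0.042, -0.018, 0, 0], [0.016, -0.042, -0.018, 0, 0], [0.016, -0.042, -0.018, 0, 0], [0.016, -0.042, -0.018, 0, 0], [0.016, -0.042, -0.018, 0, 0], [0.016, -0.042, -0.018, 0, 0], [0.016, -0.042, -0.018, 0, 0], [0.016, -0.042, -0.018, 0, 0], [0.02, -0.04, -0.01, 0, 0], [0.036, -0.02, 0.002, 0, 0]])

```text
time: 6.8
position: [0.5828, 0.3649, 0.391]
eef_rot: [[0.93, 0.333, 0.153], [0.367, -0.852, -0.374], [0.006, 0.404, -0.915]]
force: [0.9, -0.1, 1.2]
gripper_width: -0.0001
finger_force: 0.0
```

```bash
python3 -c "
from h import *
st()"
```

```text
6.8 [ 36.407  24.139  59.382 -23.578 101.59  101.206] [0.583 0.365 0.391] cut [0.004 0.29  0.391] 
 [[ 0.93   0.333  0.153]
 [ 0.367 -0.852 -0.374]
 [ 0.006  0.404 -0.915]] F [ 0.881 -0.087  1.242] tilt fwd/left deg 4.4195396941218945 -23.4996447397844
```

send_rows(rows=[[0.04, -0.026, -0.007, 0, 0], [0.04, -0.026, -0.007, 0, 0], [0.046, -0.018, -0.007, 0, 0], [0.03, -0.012, -0.005, 0, 0], [0.018, -0.007, -0.003, 0, 0], [0.018, -0.007, -0.003, 0, 0], [0.018, -0.007, -0.003, 0, 0], [0.046, -0.018, -0.006, 0, 0], [0.046, -0.018, -0.006, 0, 0], [0.046, -0.018, -0.006, 0, 0]])

```text
time: 7.8
position: [0.7304, 0.5283, 0.3352]
eef_rot: [[0.907, 0.334, 0.255], [0.404, -0.862, -0.308], [0.117, 0.382, -0.917]]
force: [0.1, -0.9, 0.2]
gripper_width: 0.0001
finger_force: 0.0
```

```bash
python3 -c "
from h import *
st()"
```

```text
7.8 [ 39.369  63.82    5.052 -25.052 109.185  97.984] [0.73  0.528 0.335] cut [0.183 0.418 0.335] 
 [[ 0.907  0.334  0.255]
 [ 0.404 -0.862 -0.308]
 [ 0.117  0.382 -0.917]] F [ 0.114 -0.904  0.155] tilt fwd/left deg 11.352212089050523 -21.17719025899722
```

send_rows(rows=[[0.042, -0.027, -0.006, 0, 0], [0.042, -0.027, -0.006, 0, 0], [0.042, -0.027, -0.006, 0, 0], [0.042, -0.027, -0.006, 0, 0], [0.042, -0.027, -0.006, 0, 0], [0.042, -0.027, -0.006, 0, 0], [0.042, -0.027, -0.006, 0, 0], [0.042, -0.027, -0.006, 0, 0]])

```text
time: 8.6
position: [0.7416, 0.6617, 0.2829]
eef_rot: [[0.821, 0.361, 0.443], [0.459, -0.878, -0.134], [0.34, 0.313, -0.887]]
force: [0.0, 0.0, -0.7]
gripper_width: -0.0001
finger_force: 0.0
```

```bash
python3 -c "
from h import *
st()"
```

```text
8.6 [ 45.072  67.74    5.052 -24.129  93.13  104.948] [0.742 0.662 0.283] cut [0.222 0.546 0.283] 
 [[ 0.821  0.361  0.443]
 [ 0.459 -0.878 -0.134]
 [ 0.34   0.313 -0.887]] F [ 0.003  0.02  -0.716] tilt fwd/left deg 24.496018915704084 -14.24714803049551
```

send_rows(rows=[[0.037, -0.032, -0.006, 0, 0], [0.037, -0.032, -0.006, 0, 0], [0.037, -0.032, -0.006, 0, 0], [0.037, -0.032, -0.006, 0, 0], [0.036, -0.034, -0.006, 0, 0], [0.036, -0.034, -0.006, 0, 0], [0.036, -0.034, -0.006, 0, 0]])

```text
time: 9.3
position: [0.6899, 0.7917, 0.287]
eef_rot: [[0.719, 0.408, 0.562], [0.472, -0.881, 0.035], [0.51, 0.24, -0.826]]
force: [0.4, 0.3, 0.2]
gripper_width: -0.0002
finger_force: 0.0
```

```bash
python3 -c "
from h import *
st()"
```

```text
9.3 [ 52.363  68.744   5.053 -25.281  82.754 111.503] [0.69  0.792 0.287] cut [0.199 0.684 0.287] 
 [[ 0.719  0.408  0.562]
 [ 0.472 -0.881  0.035]
 [ 0.51   0.24  -0.826]] F [0.438 0.307 0.173] tilt fwd/left deg 33.98843204764647 -5.848535123892153
```

send_rows(rows=[[0.034, -0.036, -0.006, 0, 0], [0.034, -0.036, -0.006, 0, 0], [0.034, -0.036, -0.006, 0, 0], [0.034, -0.036, -0.006, 0, 0], [0.034, -0.036, -0.006, 0, 0]])

```text
time: 9.8
position: [0.6287, 0.8779, 0.3194]
eef_rot: [[0.638, 0.453, 0.622], [0.458, -0.873, 0.165], [0.618, 0.18, -0.765]]
force: [0.2, -0.5, -0.4]
gripper_width: -0.0002
finger_force: 0.0
```

```bash
python3 -c "
from h import *
st()
s=ctrl.state();R=s['eef_rot'];print(RC.T@R)"
```

```text
9.8 [ 58.033  67.997   5.052 -26.895  76.931 116.003] [0.629 0.878 0.319] cut [0.157 0.781 0.319] 
 [[ 0.638  0.453  0.622]
 [ 0.458 -0.873  0.165]
 [ 0.618  0.18  -0.765]] F [ 0.239 -0.546 -0.421] tilt fwd/left deg 40.057798895059726 2.1957290958239852
[[ 0.721  0.257  0.643]
 [ 0.312 -0.949  0.029]
 [ 0.618  0.18  -0.765]]
```

```bash
python3 -c "
from h import *
rows([[.60,.4,.42],[.5,-.17,.36],[.451,-.2006,.15]],spin=.342)"
```

```text
[[-0.0175, 0.0422, -0.0174, 0.0127, 0.0], [-0.017, 0.0425, -0.0174, 0.0127, 0.0], [-0.0164, 0.0427, -0.0174, 0.0127, 0.0], [-0.0159, 0.0429, -0.0174, 0.0127, 0.0], [-0.0153, 0.0431, -0.0174, 0.0127, 0.0], [-0.0148, 0.0433, -0.0174, 0.0127, 0.0], [-0.0143, 0.0435, -0.0174, 0.0127, 0.0], [-0.0137, 0.0436, -0.0174, 0.0127, 0.0], [-0.0131, 0.0438, -0.0174, 0.0127, 0.0], [-0.0126, 0.044, -0.0174, 0.0127, 0.0]]
[[-0.0253, 0.0403, -0.0092, 0.0127, 0.0], [-0.0248, 0.0406, -0.0092, 0.0127, 0.0], [-0.0243, 0.041, -0.0092, 0.0127, 0.0], [-0.0237, 0.0413, -0.0092, 0.0127, 0.0], [-0.0232, 0.0416, -0.0092, 0.0127, 0.0], [-0.0227, 0.0419, -0.0092, 0.0127, 0.0], [-0.0222, 0.0421, -0.0092, 0.0127, 0.0], [-0.0216, 0.0424, -0.0092, 0.0127, 0.0], [-0.0211, 0.0427, -0.0092, 0.0127, 0.0], [-0.0205, 0.0429, -0.0092, 0.0127, 0.0]]
[[-0.02, 0.0432, -0.0092, 0.0127, 0.0], [-0.0194, 0.0435, -0.0092, 0.0127, 0.0], [-0.0355, 0.0032, 0.025, 0.0127, 0.0], [-0.0355, 0.0037, 0.025, 0.0127, 0.0], [-0.0354, 0.0041, 0.025, 0.0127, 0.0], [-0.0354, 0.0046, 0.025, 0.0127, 0.0], [-0.0353, 0.005, 0.025, 0.0127, 0.0]]
```

send_rows(rows=[[-0.009, 0.021, -0.009, 0.013, 0], [-0.017, 0.042, -0.017, 0.013, 0], [-0.017, 0.042, -0.017, 0.013, 0], [-0.016, 0.043, -0.017, 0.013, 0], [-0.016, 0.043, -0.017, 0.013, 0], [-0.015, 0.043, -0.017, 0.013, 0], [-0.015, 0.043, -0.017, 0.013, 0], [-0.014, 0.044, -0.017, 0.013, 0], [-0.014, 0.044, -0.017, 0.013, 0], [-0.013, 0.044, -0.017, 0.013, 0]])

```text
time: 10.8
position: [0.6062, 0.4478, 0.412]
eef_rot: [[0.687, 0.37, 0.625], [0.347, -0.923, 0.164], [0.638, 0.104, -0.763]]
force: [-0.3, -0.4, 0.7]
gripper_width: 0.0001
finger_force: 0.0
```

send_rows(rows=[[-0.022, 0.042, -0.012, 0.013, 0], [-0.025, 0.041, -0.009, 0.013, 0], [-0.025, 0.041, -0.009, 0.013, 0], [-0.024, 0.041, -0.009, 0.013, 0], [-0.024, 0.041, -0.009, 0.013, 0], [-0.023, 0.042, -0.009, 0.013, 0], [-0.023, 0.042, -0.009, 0.013, 0], [-0.022, 0.042, -0.009, 0.013, 0], [-0.021, 0.043, -0.009, 0.013, 0], [-0.021, 0.043, -0.009, 0.013, 0]])

```text
time: 11.8
position: [0.5225, -0.0296, 0.3646]
eef_rot: [[0.728, 0.277, 0.627], [0.228, -0.96, 0.159], [0.646, 0.027, -0.763]]
force: [0.4, -1.1, -0.4]
gripper_width: 0.0004
finger_force: 0.0
```

```bash
python3 -c "
from h import *
st()
s=ctrl.state();R=s['eef_rot'];print(RC.T@R)
rows([O+RC@[-.245,-.235,.15]],spin=.342-.26)"
```

```text
11.8 [-28.845 -34.834 122.461  29.486  63.88   38.097] [ 0.523 -0.03   0.365] cut [-0.139 -0.083  0.365] 
 [[ 0.728  0.277  0.627]
 [ 0.228 -0.96   0.159]
 [ 0.646  0.027 -0.763]] F [ 0.448 -1.115 -0.423] tilt fwd/left deg 40.28200260186951 1.706470551540488
[[ 0.76   0.067  0.646]
 [ 0.069 -0.997  0.023]
 [ 0.646  0.027 -0.763]]
[[-0.0383, 0.0231, 0.0153, 0.0137, 0.0], [-0.038, 0.0236, 0.0153, 0.0137, 0.0], [-0.0377, 0.0241, 0.0153, 0.0137, 0.0], [-0.0373, 0.0246, 0.0153, 0.0137, 0.0], [-0.037, 0.0252, 0.0153, 0.0137, 0.0], [-0.0366, 0.0257, 0.0153, 0.0137, 0.0]]
```

send_rows(rows=[[-0.038, 0.023, 0.015, 0.014, 0], [-0.038, 0.024, 0.015, 0.014, 0], [-0.038, 0.024, 0.015, 0.014, 0], [-0.037, 0.025, 0.015, 0.014, 0], [-0.037, 0.025, 0.015, 0.014, 0], [-0.036, 0.026, 0.015, 0.014, 0], [0, 0, 0, 0, 0]])

```text
time: 12.5
position: [0.4471, -0.2007, 0.1443]
eef_rot: [[0.757, 0.21, 0.619], [0.139, -0.977, 0.162], [0.639, -0.036, -0.769]]
force: [-0.1, 1.2, -0.5]
gripper_width: -0.0
finger_force: 0.0
```

```bash
python3 -c "
from h import *
st()
s=ctrl.snapshot('wrist');save(s,'wrist1');np.savez('wrist1.npz',**s)
print(proj(s,[O+RC@[-.165,-.178,.117],O+RC@[-.165,-.283,.117]]))
rows([O+RC@[-.182,-.235,.074]],step=.03)"
```

```text
12.5 [-59.614 -16.471 134.655  45.957  58.926  -4.688] [ 0.447 -0.201  0.144] cut [-0.249 -0.234  0.144] 
 [[ 0.757  0.21   0.619]
 [ 0.139 -0.977  0.162]
 [ 0.639 -0.036 -0.769]] F [-0.081  1.182 -0.463] tilt fwd/left deg 39.7458749411032 1.9834723656640023
[[230.601 147.409]
 [400.071 144.003]]
[[0.0008, 0.0008, 0.0245, 0.0, 0.0], [0.0008, 0.0008, 0.0245, 0.0, 0.0], [0.0008, 0.0008, 0.0245, 0.0, 0.0], [0.0008, 0.0008, 0.0245, 0.0, 0.0]]
```

View pics/wrist1.png

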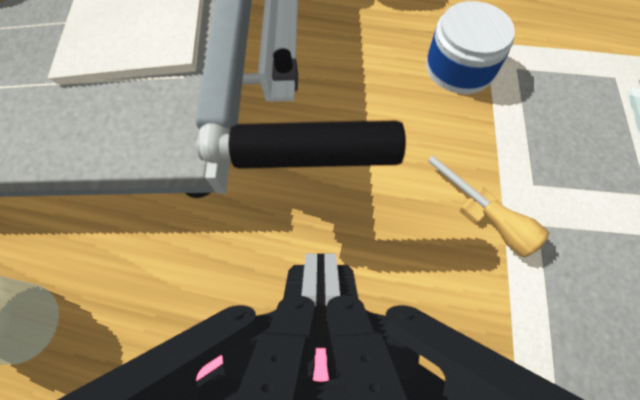

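send_rows(rows=[[0.001, 0.001, 0.015, 0, 0], [0.001, 0.001, 0.024, 0, 0], [0.001, 0.001, 0.024, 0, 0], [0.001, 0.001, 0.024, 0, 0], [0, 0, 0.01, 0, 0], [0.004, 0, 0, 0, 0], [0.004, 0, 0, 0, 0], [0.003, 0, 0, 0, 0]])

```text
time: 13.35
position: [0.5226, -0.1856, 0.0856]
eef_rot: [[0.752, 0.215, 0.624], [0.147, -0.976, 0.16], [0.643, -0.029, -0.765]]
force: [-0.2, 0.7, -0.5]
gripper_width: 0.0001
finger_force: 0.0
```

```bash
python3 -c "
from h import *
st()"
```

```text
13.35 [-48.727  -1.306 129.745  53.928  45.27   -7.912] [ 0.523 -0.186  0.086] cut [-0.172 -0.236  0.086] 
 [[ 0.752  0.215  0.624]
 [ 0.147 -0.976  0.16 ]
 [ 0.643 -0.029 -0.765]] F [-0.238  0.707 -0.453] tilt fwd/left deg 40.05910607127235 1.7995255568308393
```

```bash
cat > arc.py <<'E'
from h import *
import sys
a0,a1,n=map(float,sys.argv[1:]); s=ctrl.state(); R=s['eef_rot']
h=lambda a: np.array([.165-.33*np.cos(a),0,.105+.33*np.sin(a)])
A=np.linspace(a0,a1,int(n)+1)
print([[float(x) for x in np.round(R.T@RC@(h(b)-h(a)),4)]+[0,0] for a,b in zip(A,A[1:])])
E
python3 arc.py .036 .80 20
```

```text
[[0.0086, -0.0004, -0.0092, 0, 0], [0.009, -0.0004, -0.0088, 0, 0], [0.0093, -0.0004, -0.0085, 0, 0], [0.0096, -0.0004, -0.0081, 0, 0], [0.0099, -0.0003, -0.0078, 0, 0], [0.0102, -0.0003, -0.0074, 0, 0], [0.0105, -0.0003, -0.007, 0, 0], [0.0107, -0.0003, -0.0066, 0, 0], [0.011, -0.0003, -0.0062, 0, 0], [0.0112, -0.0003, -0.0057, 0, 0], [0.0114, -0.0003, -0.0053, 0, 0], [0.0116, -0.0003, -0.0049, 0, 0], [0.0118, -0.0003, -0.0044, 0, 0], [0.012, -0.0003, -0.004, 0, 0], [0.0121, -0.0003, -0.0035, 0, 0], [0.0122, -0.0003, -0.003, 0, 0], [0.0123, -0.0003, -0.0026, 0, 0], [0.0124, -0.0003, -0.0021, 0, 0], [0.0125, -0.0002, -0.0016, 0, 0], [0.0126, -0.0002, -0.0011, 0, 0]]
```

send_rows(rows=[[0.004, 0, -0.003, 0, 0], [0.007, 0, -0.006, 0, 0], [0.0088, 0, -0.009, 0, 0], [0.0093, 0, -0.0085, 0, 0], [0.0096, 0, -0.008, 0, 0]])

```text
time: 13.85
position: [0.5265, -0.1845, 0.1331]
eef_rot: [[0.757, 0.216, 0.617], [0.146, -0.976, 0.162], [0.637, -0.033, -0.77]]
force: [-19.1, -2.7, -0.6]
gripper_width: -0.0001
finger_force: 7.8
```

```bash
python3 -c "
from h import *
st();s=ctrl.snapshot('wrist');np.savez('wrist2.npz',**s)
P=pts(s);m=(s['frame'].max(-1)<60)&(s['depth']>.1);m[:, :]&=True
m[260:]=False
q=P[m]; c=(q-O)@RC; k=(np.abs(c[:,1]+.23)<.04)&(c[:,2]>.1)&(c[:,0]>-.25)&(c[:,0]<0); print(k.sum(),c[k].mean(0),c[k].max(0))"
```

```text
13.85 [-48.026  -6.809 128.16   48.317  49.449   0.601] [ 0.527 -0.184  0.133] cut [-0.168 -0.235  0.133] 
 [[ 0.757  0.216  0.617]
 [ 0.146 -0.976  0.162]
 [ 0.637 -0.033 -0.77 ]] F [-19.057  -2.685  -0.553] tilt fwd/left deg 39.64088137404257 2.052592002038162
13155 [-0.161 -0.231  0.175] [-0.147 -0.19   0.178]
```

```bash
python3 arc.py .18 .80 17
```

```text
[[0.0094, -0.0004, -0.0075, 0, 0], [0.0096, -0.0004, -0.0072, 0, 0], [0.0099, -0.0003, -0.0068, 0, 0], [0.0101, -0.0003, -0.0065, 0, 0], [0.0104, -0.0003, -0.0061, 0, 0], [0.0106, -0.0003, -0.0057, 0, 0], [0.0108, -0.0003, -0.0053, 0, 0], [0.011, -0.0003, -0.0049, 0, 0], [0.0111, -0.0003, -0.0045, 0, 0], [0.0113, -0.0003, -0.0041, 0, 0], [0.0114, -0.0003, -0.0037, 0, 0], [0.0116, -0.0003, -0.0033, 0, 0], [0.0117, -0.0003, -0.0029, 0, 0], [0.0118, -0.0003, -0.0024, 0, 0], [0.0119, -0.0003, -0.002, 0, 0], [0.0119, -0.0002, -0.0016, 0, 0], [0.012, -0.0002, -0.0011, 0, 0]]
```

send_rows(rows=[[0.008, 0, -0.009, 0, 0], [0.009, 0, -0.008, 0, 0], [0.0099, 0, -0.0068, 0, 0], [0.01, 0, -0.0065, 0, 0], [0.0104, 0, -0.0061, 0, 0]])

```text
time: 14.4
position: [0.5423, -0.1836, 0.1943]
eef_rot: [[0.753, 0.215, 0.622], [0.146, -0.976, 0.162], [0.642, -0.031, -0.766]]
force: [-4.8, 0.6, -1.0]
gripper_width: 0.0005
finger_force: 2.0
```

send_rows(rows=[[0.0106, 0, -0.0057, 0, 0], [0.0108, 0, -0.0053, 0, 0], [0.011, 0, -0.0049, 0, 0], [0.0111, 0, -0.0045, 0, 0], [0.0113, 0, -0.0041, 0, 0]])

```text
time: 14.9
position: [0.5692, -0.1799, 0.2484]
eef_rot: [[0.752, 0.215, 0.623], [0.145, -0.976, 0.161], [0.642, -0.031, -0.766]]
force: [-1.7, 0.6, -1.0]
gripper_width: 0.0001
finger_force: 0.7
```

```bash
python3 -c "
from h import *
st();s=ctrl.snapshot('wrist');np.savez('wrist2.npz',**s)
P=pts(s);m=(s['frame'].max(-1)<60)&(s['depth']>.1);m[:, :]&=True
m[260:]=False
q=P[m]; c=(q-O)@RC; k=(np.abs(c[:,1]+.23)<.04)&(c[:,2]>.1)&(c[:,0]>-.25)&(c[:,0]<0.1); print(k.sum(),c[k].mean(0),c[k].max(0))"
```

```text
14.9 [-43.43  -12.013 118.948  40.735  56.661  16.707] [ 0.569 -0.18   0.248] cut [-0.125 -0.24   0.248] 
 [[ 0.752  0.215  0.623]
 [ 0.145 -0.976  0.161]
 [ 0.642 -0.031 -0.766]] F [-1.712  0.633 -1.006] tilt fwd/left deg 40.010831548170735 1.9071868932048812
13365 [-0.118 -0.231  0.289] [-0.104 -0.19   0.293]
```

send_rows(rows=[[0.0114, 0, -0.0037, 0, 0], [0.0116, 0, -0.0033, 0, 0], [0.0117, 0, -0.0029, 0, 0], [0.0118, 0, -0.0024, 0, 0], [0.0118, 0, -0.002, 0, 0], [0.0118, 0, -0.0016, 0, 0], [0.008, 0, -0.001, 0, 0], [0.004, 0, 0, 0, 0]])

```text
time: 15.75
position: [0.6205, -0.1706, 0.3136]
eef_rot: [[0.752, 0.215, 0.623], [0.146, -0.976, 0.161], [0.642, -0.031, -0.766]]
force: [-1.2, -0.8, -0.2]
gripper_width: 0.0001
finger_force: 0.0
```

```bash
python3 -c "
from h import *
st();s=ctrl.snapshot('wrist');np.savez('wrist2.npz',**s)
P=pts(s);m=(s['frame'].max(-1)<60)&(s['depth']>.1);m[:, :]&=True
m[260:]=False
q=P[m]; c=(q-O)@RC; k=(np.abs(c[:,1]+.23)<.04)&(c[:,2]>.1)&(c[:,0]>-.25)&(c[:,0]<0.1); print(k.sum(),c[k].mean(0),c[k].max(0))"
```

```text
15.75 [-38.184  -9.346 109.477  36.756  58.784  26.412] [ 0.621 -0.171  0.314] cut [-0.073 -0.242  0.314] 
 [[ 0.752  0.215  0.623]
 [ 0.146 -0.976  0.161]
 [ 0.642 -0.031 -0.766]] F [-1.155 -0.802 -0.18 ] tilt fwd/left deg 40.01039360273364 1.920282499363259
16934 [-0.049 -0.23   0.371] [-0.031 -0.19   0.377]
```

```bash
python3 -c "
from h import *
rows([O+RC@[-.13,-.20,.31],O+RC@[.0,.06,.17]])"
```

```text
[[-0.0234, -0.0208, -0.0164, 0.0, 0.0], [-0.0234, -0.0208, -0.0164, 0.0, 0.0], [0.0007, -0.0364, 0.0282, 0.0, 0.0], [0.0007, -0.0364, 0.0282, 0.0, 0.0], [0.0007, -0.0364, 0.0282, 0.0, 0.0], [0.0007, -0.0364, 0.0282, 0.0, 0.0], [0.0007, -0.0364, 0.0282, 0.0, 0.0], [0.0007, -0.0364, 0.0282, 0.0, 0.0], [0.0007, -0.0364, 0.0282, 0.0, 0.0]]
```

send_rows(rows=[[-0.023, -0.012, -0.016, 0, 0], [-0.023, -0.02, -0.016, 0, 0], [-0.01, -0.03, 0, 0, 0], [0.0, -0.036, 0.02, 0, 0], [0.001, -0.036, 0.028, 0, 0], [0.001, -0.036, 0.028, 0, 0], [0.001, -0.036, 0.028, 0, 0], [0.001, -0.036, 0.028, 0, 0], [0.001, -0.036, 0.028, 0, 0]])

```text
time: 16.7
position: [0.601, 0.1158, 0.1898]
eef_rot: [[0.752, 0.215, 0.622], [0.145, -0.976, 0.162], [0.642, -0.031, -0.766]]
force: [-0.2, -1.0, -0.4]
gripper_width: 0.0001
finger_force: 0.0
```

```bash
python3 -c "
from h import *
st();s=ctrl.snapshot('wrist');np.savez('wrist3.npz',**s);save(s,'wrist3')
s=ctrl.snapshot('side');np.savez('side3.npz',**s);save(s,'side3')"
```

```text
16.7 [ -2.467 -12.756 126.328  22.469  29.561  59.806] [0.601 0.116 0.19 ] cut [-0.031  0.042  0.19 ] 
 [[ 0.752  0.215  0.622]
 [ 0.145 -0.976  0.162]
 [ 0.642 -0.031 -0.766]] F [-0.201 -0.95  -0.435] tilt fwd/left deg 40.006910846716465 1.9599138274828083
```

View pics/wrist3.png

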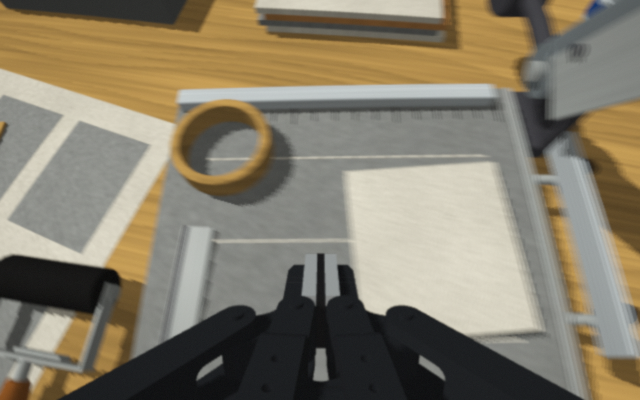

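View pics/side3.png

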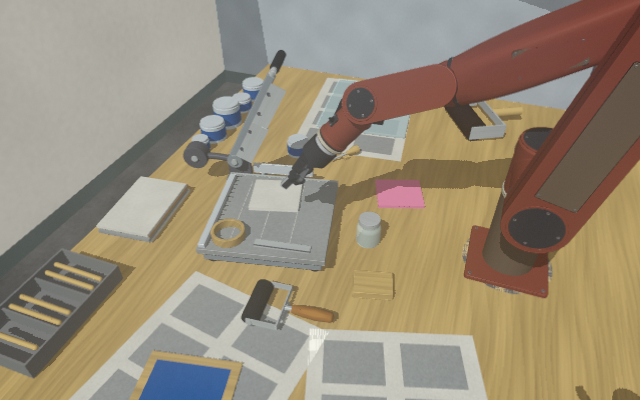

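```bash
python3 -c "
from h import *
np.set_printoptions(precision=4,suppress=True)
s=dict(np.load('wrist3.npz'));P=pts(s);c=(P.reshape(-1,3)-O)@RC;v=s['depth'].ravel()>0
g=v&(c[:,0]>-.12)&(c[:,0]<.1)&(c[:,1]>-.25)&(c[:,1]<-.155)&(c[:,2]>.072)&(c[:,2]<.095)
q=c[g];print(len(q),np.percentile(q,[1,5,25,50,75,95,99],axis=0))
t=q[q[:,2]>.08]
for a in np.arange(-.1,.1,.03):
    k=t[(t[:,0]>a)&(t[:,0]<a+.03)]
    if len(k): print(round(a,2),len(k),np.percentile(k[:,1],[2,50,98]))
w=v&(s['frame'].min(-1).ravel()>175)&(c[:,2]>.068)&(c[:,2]<.085)&(c[:,1]>-.14)&(c[:,1]<.04)&(np.abs(c[:,0])<.13)
b=c[w];r=cv2.minAreaRect((b[:,:2]*1000).astype(np.float32));print('board',r,len(b),np.median(b[:,2]));print(cv2.boxPoints(r))
e=v&(c[:,2]<.07)&(c[:,2]>.06)&(np.abs(c[:,0])<.1)&(c[:,1]<-.1)&(c[:,1]>-.16);print('bed right',np.percentile(c[e][:,1],[1,3]),np.median(c[e][:,2]))
"
```

```text
3840 [[-0.072  -0.2025  0.0722]
 [-0.0636 -0.1877  0.0728]
 [-0.0351 -0.1838  0.0761]
 [ 0.0048 -0.1823  0.0807]
 [ 0.0518 -0.1817  0.0835]
 [ 0.0891 -0.181   0.0846]
 [ 0.0977 -0.1805  0.0852]]
-0.1 17 [-0.1829 -0.1819 -0.1812]
-0.07 375 [-0.1871 -0.1828 -0.1808]
-0.04 433 [-0.1876 -0.1832 -0.181 ]
-0.01 400 [-0.1874 -0.1831 -0.1808]
0.02 345 [-0.1875 -0.1832 -0.181 ]
0.05 318 [-0.1876 -0.1828 -0.1806]
0.08 188 [-0.1869 -0.1829 -0.1808]
board ((15.082809448242188, -44.80799865722656), (139.10659790039062, 131.07359313964844), 3.71773624420166) 23707 0.07591250770637922
[[ -58.5736   16.081 ]
 [ -50.0746 -114.7168]
 [  88.7392 -105.697 ]
 [  80.2402   25.1008]]
bed right [-0.151  -0.1502] 0.06588509721618173
```

```bash
python3 -c "
from h import *
rows([O+RC@[-.02,.056,.15],O+RC@[.027,.056,.079]],step=.03)"
```

```text
[[-0.0064, -0.0042, 0.018, 0.0, 0.0], [-0.0064, -0.0042, 0.018, 0.0, 0.0], [-0.003, 0.001, 0.0282, 0.0, 0.0], [-0.003, 0.001, 0.0282, 0.0, 0.0], [-0.003, 0.001, 0.0282, 0.0, 0.0]]
```

send_rows(rows=[[-0.006, -0.006, 0.018, 0, 0], [-0.006, -0.006, 0.018, 0, 0], [-0.003, 0, 0.022, 0, 0], [-0.003, 0, 0.022, 0, 0], [-0.002, 0, 0.01, 0, 0], [0, 0, 0, 0, 0]])

```text
time: 17.4
position: [0.6388, 0.1367, 0.1073]
eef_rot: [[0.755, 0.214, 0.62], [0.144, -0.976, 0.161], [0.64, -0.032, -0.768]]
force: [-0.1, 0.4, 0.4]
gripper_width: -0.0
finger_force: 0.0
```

```bash
python3 -c "
from h import *
st();rows([O+RC@[.027,.055,.079]],step=.03)"
```

```text
17.4 [  0.569   2.147 123.063  29.939  18.109  53.334] [0.639 0.137 0.107] cut [0.01  0.055 0.107] 
 [[ 0.755  0.214  0.62 ]
 [ 0.144 -0.976  0.161]
 [ 0.64  -0.032 -0.768]] F [-0.105  0.38   0.441] tilt fwd/left deg 39.79449550784738 1.9529065335270328
[[-0.0026, 0.0004, 0.0163, 0.0, 0.0], [-0.0026, 0.0004, 0.0163, 0.0, 0.0]]
```

send_rows(rows=[[-0.0026, 0, 0.012, 0, 0], [-0.0026, 0, 0.012, 0, 0], [-0.001, 0, 0.007, 0, 0], [0, 0, 0, 0, 0]])

```text
time: 17.8
position: [0.6541, 0.1412, 0.0814]
eef_rot: [[0.753, 0.215, 0.622], [0.145, -0.976, 0.162], [0.642, -0.032, -0.766]]
force: [-1.0, -0.2, -0.2]
gripper_width: 0.0003
finger_force: 0.0
```

```bash
python3 -c "
from h import *
st();s=ctrl.snapshot('wrist');np.savez('wrist4.npz',**s);save(s,'wrist4')"
```

```text
17.8 [  1.107   7.288 121.228  35.381  14.965  47.986] [0.654 0.141 0.081] cut [0.026 0.056 0.081] 
 [[ 0.753  0.215  0.622]
 [ 0.145 -0.976  0.162]
 [ 0.642 -0.032 -0.766]] F [-1.008 -0.157 -0.182] tilt fwd/left deg 39.9505375520452 1.9445353387068125
```

View pics/wrist4.png

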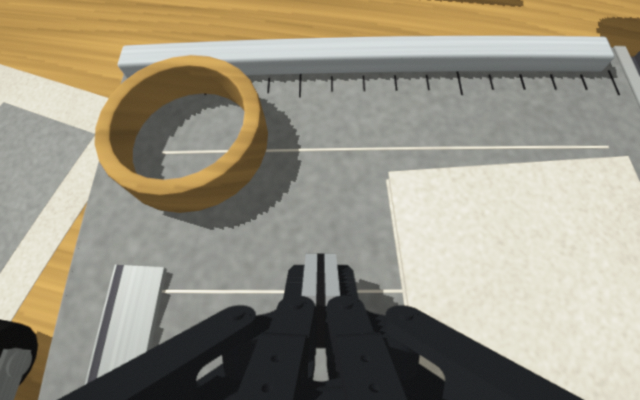

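send_rows(rows=[[-0.0014, 0, 0.0015, 0, 0], [-0.0014, 0, 0.0015, 0, 0], [0, 0, 0, 0, 0]])

```text
time: 18.15
position: [0.6537, 0.1415, 0.0773]
eef_rot: [[0.753, 0.215, 0.622], [0.145, -0.976, 0.162], [0.642, -0.032, -0.766]]
force: [-0.5, -0.3, 0.1]
gripper_width: 0.0
finger_force: 0.0
```

```bash
python3 -c "
from h import *
st();rows([O+RC@[.026,-.04,.077]],step=.01)"
```

```text
18.15 [  1.144   7.734 121.322  36.577  14.504  46.755] [0.654 0.142 0.077] cut [0.026 0.056 0.077] 
 [[ 0.753  0.215  0.622]
 [ 0.145 -0.976  0.162]
 [ 0.642 -0.032 -0.766]] F [-0.452 -0.304  0.132] tilt fwd/left deg 39.96470814926324 1.9525895733944578
[[0.0002, 0.0096, -0.0002, 0.0, 0.0], [0.0002, 0.0096, -0.0002, 0.0, 0.0], [0.0002, 0.0096, -0.0002, 0.0, 0.0], [0.0002, 0.0096, -0.0002, 0.0, 0.0], [0.0002, 0.0096, -0.0002, 0.0, 0.0], [0.0002, 0.0096, -0.0002, 0.0, 0.0], [0.0002, 0.0096, -0.0002, 0.0, 0.0], [0.0002, 0.0096, -0.0002, 0.0, 0.0], [0.0002, 0.0096, -0.0002, 0.0, 0.0], [0.0002, 0.0096, -0.0002, 0.0, 0.0]]
```

send_rows(rows=[[0, 0.003, 0, 0, 0], [0, 0.005, 0, 0, 0], [0, 0.006, 0, 0, 0], [0, 0.006, 0, 0, 0], [0, 0.006, 0, 0, 0], [0, 0.006, 0, 0, 0], [0, 0.006, 0, 0, 0], [0, 0.006, 0, 0, 0], [0, 0.006, 0, 0, 0], [0, 0.006, 0, 0, 0]])

```text
time: 19.15
position: [0.6661, 0.0864, 0.0757]
eef_rot: [[0.753, 0.215, 0.622], [0.145, -0.976, 0.162], [0.642, -0.032, -0.766]]
force: [0.2, 0.6, -0.1]
gripper_width: 0.0002
finger_force: 0.5
```

```bash
cat > b.py <<'E'
from h import *
import sys
st();np.set_printoptions(precision=4,suppress=True)
s=ctrl.snapshot('top');P=pts(s);c=(P.reshape(-1,3)-O)@RC;v=s['depth'].ravel()>0
save(s,sys.argv[1])
w=v&(s['frame'].min(-1).ravel()>175)&(c[:,2]>.068)&(c[:,2]<.084)&(c[:,1]>-.18)&(c[:,1]<.04)&(np.abs(c[:,0])<.13)
b=c[w];r=cv2.minAreaRect((b[:,:2]*1000).astype(np.float32));print('board',r,len(b),np.median(b[:,2]));print(cv2.boxPoints(r))
E
python3 b.py top5
```

```text
19.15 [ -5.8     8.57  120.615  46.406  17.995  31.963] [0.666 0.086 0.076] cut [ 0.026 -0.     0.076] 
 [[ 0.753  0.215  0.622]
 [ 0.145 -0.976  0.162]
 [ 0.642 -0.032 -0.766]] F [ 0.225  0.559 -0.08 ] tilt fwd/left deg 39.9778912269488 1.9502099056357907
board ((16.055908203125, -57.82392120361328), (185.58372497558594, 181.35789489746094), 0.23536653816699982) 1900 0.07579139270675499
[[ -77.1077   32.4731]
 [ -76.3627 -148.8833]
 [ 109.2195 -148.1209]
 [ 108.4745   33.2354]]
```

send_rows(rows=[[0, 0.004, -0.0003, 0, 0], [0, 0.005, -0.0003, 0, 0], [0, 0.005, -0.0003, 0, 0], [0, 0.005, -0.0003, 0, 0], [0, 0.005, -0.0003, 0, 0], [0, 0.003, 0, 0, 0], [0, 0, 0, 0, 0]])

```text
time: 19.9
position: [0.671, 0.0596, 0.0759]
eef_rot: [[0.753, 0.214, 0.622], [0.144, -0.976, 0.161], [0.642, -0.031, -0.766]]
force: [-1.1, -0.8, -0.4]
gripper_width: -0.0001
finger_force: 0.0
```

```bash
cat > b.py <<'E'
from h import *
import sys
st();np.set_printoptions(precision=4,suppress=True)
for cam in ('top','side','wrist'):
    s=ctrl.snapshot(cam);P=pts(s);c=(P-O)@RC;v=s['depth']>0
    save(s,sys.argv[1]+cam)
    w=v&(s['frame'].min(-1)>160)&(c[...,2]>.07)&(c[...,2]<.082)&(c[...,1]>-.2)&(c[...,1]<.04)&(np.abs(c[...,0])<.13)
    w=cv2.morphologyEx(w.astype(np.uint8),cv2.MORPH_OPEN,np.ones((3,3)))
    n,l,t,_=cv2.connectedComponentsWithStats(w); b=c[l==1+t[1:,4].argmax()]
    r=cv2.minAreaRect((b[:,:2]*1000).astype(np.float32));print(cam,r,len(b),'\n',cv2.boxPoints(r))
    for a in (-.05,-.02,.01,.04,.07):   # right edge of the visible top face
        k=b[np.abs(b[:,0]-a)<.012]; print(a,np.percentile(k[:,1],[1,99]) if len(k) else None,end=' ')
    print()
E
python3 b.py t6
```

```text
19.9 [ -9.044   9.002 120.076  49.004  19.896  27.078] [0.671 0.06  0.076] cut [ 0.025 -0.027  0.076] 
 [[ 0.753  0.214  0.622]
 [ 0.144 -0.976  0.161]
 [ 0.642 -0.031 -0.766]] F [-1.095 -0.793 -0.375] tilt fwd/left deg 39.97692267347392 1.9000902145430858
top ((8.984855651855469, -100.91838836669922), (131.44195556640625, 143.28268432617188), 89.95304870605469) 1859 
 [[ -62.7103 -166.5806]
 [  80.5723 -166.6981]
 [  80.68    -35.2561]
 [ -62.6026  -35.1387]]
-0.05 [-0.166  -0.1382] -0.02 [-0.1656 -0.0993] 0.01 [-0.1661 -0.0533] 0.04 [-0.1652 -0.0366] 0.07 [-0.1641 -0.0374] 
side ((47.952518463134766, -100.88197326660156), (140.10516357421875, 67.32238006591797), 87.37608337402344) 509 
 [[  11.1196 -169.3201]
 [  78.3714 -172.4021]
 [  84.7854  -32.4438]
 [  17.5336  -29.3618]]
-0.05 None -0.02 None 0.01 [-0.1644 -0.1047] 0.04 [-0.1658 -0.0334] 0.07 [-0.1673 -0.0341] 
wrist ((25.524433135986328, -101.50321197509766), (133.10667419433594, 108.3975601196289), 89.75333404541016) 50292 
 [[ -28.9604 -167.8226]
 [  79.4362 -168.2893]
 [  80.0092  -35.1838]
 [ -28.3873  -34.7172]]
-0.05 None -0.02 [-0.162  -0.1056] 0.01 [-0.1658 -0.0546] 0.04 [-0.1656 -0.0364] 0.07 [-0.1656 -0.0363]
```

send_rows(rows=[[0, 0.003, -0.0001, 0, 0], [0, 0.003, -0.0001, 0, 0], [0, 0.003, -0.0001, 0, 0], [0, 0.002, -0.0001, 0, 0], [0, 0.0015, 0, 0, 0], [0, 0, 0, 0, 0]])

```text
time: 20.65
position: [0.6733, 0.0477, 0.0758]
eef_rot: [[0.753, 0.215, 0.622], [0.145, -0.976, 0.161], [0.642, -0.031, -0.766]]
force: [0.2, 0.1, -0.3]
gripper_width: 0.0001
finger_force: 0.0
```

send_rows(rows=[[0, 0.001, 0, 0, 0], [0, 0.001, 0, 0, 0]])

```text
time: 20.85
position: [0.6737, 0.0461, 0.0757]
eef_rot: [[0.753, 0.215, 0.622], [0.145, -0.976, 0.162], [0.642, -0.032, -0.766]]
force: [-0.2, 0.6, -0.4]
gripper_width: 0.0002
finger_force: 0.3
```

```bash
python3 b.py t7
```

```text
20.85 [-10.681   9.366 119.672  50.14   20.935  24.729] [0.674 0.046 0.076] cut [ 0.025 -0.041  0.076] 
 [[ 0.753  0.215  0.622]
 [ 0.145 -0.976  0.162]
 [ 0.642 -0.032 -0.766]] F [-0.225  0.623 -0.431] tilt fwd/left deg 39.969175230870775 1.9587109881845712
top ((8.796775817871094, -115.2543716430664), (134.18963623046875, 142.1116180419922), 88.74057006835938) 1850 
 [[ -63.7166 -180.7712]
 [  78.3607 -183.8947]
 [  81.3101  -49.7375]
 [ -60.7672  -46.614 ]]
-0.05 [-0.1791 -0.1508] -0.02 [-0.1796 -0.1146] 0.01 [-0.1814 -0.0687] 0.04 [-0.1783 -0.0505] 0.07 [-0.1822 -0.0515] 
side ((44.98954772949219, -117.32221221923828), (73.54912567138672, 139.32180786132812), 3.408301830291748) 530 
 [[   4.1386  -49.9708]
 [  12.4214 -189.0462]
 [  85.8405 -184.6736]
 [  77.5577  -45.5983]]
-0.05 None -0.02 None 0.01 [-0.1871 -0.0995] 0.04 [-0.1841 -0.0499] 0.07 [-0.1831 -0.0495] 
wrist ((25.480501174926758, -116.43472290039062), (110.22782135009766, 134.4662628173828), 0.6888923645019531) 50125 
 [[ -30.4378  -49.8691]
 [ -28.8211 -184.3256]
 [  81.3988 -183.0004]
 [  79.7821  -48.5438]]
-0.05 None -0.02 [-0.1763 -0.1193] 0.01 [-0.1799 -0.0694] 0.04 [-0.1803 -0.0505] 0.07 [-0.1808 -0.0506]
```

send_rows(rows=[[0, 0.0007, 0, 0, 0], [0, 0, 0, 0, 0]])

```text
time: 21.2
position: [0.6738, 0.0455, 0.0757]
eef_rot: [[0.753, 0.215, 0.622], [0.145, -0.976, 0.162], [0.642, -0.032, -0.766]]
force: [0.2, 0.3, 1.2]
gripper_width: 0.0
finger_force: 0.5
```

send_rows(rows=[[0, 0.0007, 0, 0, 0], [0, 0, 0, 0, 0]])

```text
time: 21.4
position: [0.6738, 0.0451, 0.0757]
eef_rot: [[0.753, 0.216, 0.622], [0.145, -0.976, 0.163], [0.642, -0.032, -0.766]]
force: [-0.9, 3.1, 2.2]
gripper_width: -0.0003
finger_force: 1.6
```

send_rows(rows=[[0, 0.0007, 0, 0, 0], [0, 0, 0, 0, 0]])

```text
time: 21.6
position: [0.6739, 0.0449, 0.0756]
eef_rot: [[0.753, 0.216, 0.621], [0.145, -0.976, 0.163], [0.642, -0.033, -0.766]]
force: [-3.4, 4.5, 3.0]
gripper_width: 0.0002
finger_force: 2.8
```

```bash
python3 b.py t8; python3 -c "
import cv2
a=cv2.imread('pics/t8wrist.png');cv2.imwrite('pics/t8c.png',cv2.resize(a[:,320:],None,fx=1.45,fy=1.45))"
```

```text
21.6 [-10.883   9.422 119.61   50.312  21.155  24.405] [0.674 0.045 0.076] cut [ 0.025 -0.042  0.076] 
 [[ 0.753  0.216  0.621]
 [ 0.145 -0.976  0.163]
 [ 0.642 -0.033 -0.766]] F [-3.357  4.535  2.976] tilt fwd/left deg 39.94681223594459 2.083138733180676
top ((8.1865234375, -116.22138977050781), (133.0775604248047, 143.28196716308594), 89.69312286376953) 1839 
 [[ -63.8098 -182.3755]
 [  79.4701 -183.1429]
 [  80.1829  -50.0673]
 [ -63.097   -49.2999]]
-0.05 [-0.1802 -0.1537] -0.02 [-0.1822 -0.1148] 0.01 [-0.1823 -0.0677] 0.04 [-0.1821 -0.052 ] 0.07 [-0.1811 -0.0522] 
side ((47.78783416748047, -118.06855010986328), (82.5986328125, 141.01475524902344), 0.3429591953754425) 545 
 [[   6.0672  -47.8096]
 [   6.9113 -188.8219]
 [  89.5085 -188.3275]
 [  88.6644  -47.3152]]
-0.05 None -0.02 None 0.01 [-0.1856 -0.114 ] 0.04 [-0.1853 -0.0493] 0.07 [-0.1843 -0.0492] 
wrist ((25.96253776550293, -116.60383605957031), (110.67255401611328, 133.6205596923828), 0.49099022150039673) 50246 
 [[ -29.9442  -50.2702]
 [ -28.7992 -183.8858]
 [  81.8693 -182.9375]
 [  80.7243  -49.3218]]
-0.05 None -0.02 [-0.1771 -0.1202] 0.01 [-0.1808 -0.07  ] 0.04 [-0.1807 -0.0511] 0.07 [-0.1811 -0.0511]
```

View pics/t8c.png

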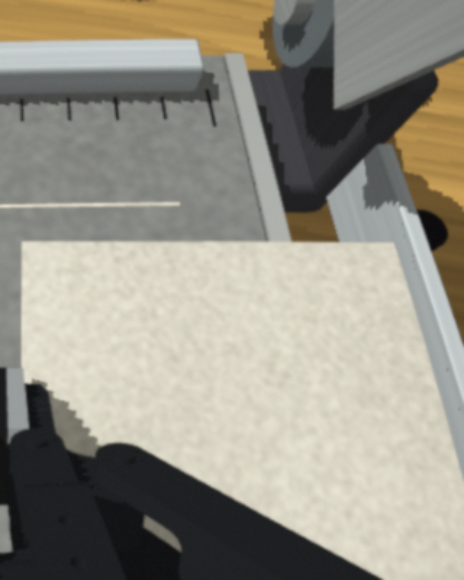

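send_rows(rows=[[0, -0.001, 0, 0, 0], [0, -0.002, 0, 0, 0], [0, -0.004, 0, 0, 0], [0, -0.008, 0, 0, 0], [0, -0.012, 0, 0, 0], [0, -0.006, -0.012, 0, 0], [0, 0, -0.025, 0, 0], [0, 0, -0.04, 0, 0], [0, 0, -0.045, 0, 0], [0, 0, -0.045, 0, 0]])

```text
time: 22.75
position: [0.5616, 0.0494, 0.2049]
eef_rot: [[0.754, 0.215, 0.621], [0.145, -0.976, 0.161], [0.641, -0.031, -0.767]]
force: [1.5, -0.5, 0.5]
gripper_width: -0.0001
finger_force: 0.0
```

send_rows(rows=[[0.01, 0, -0.045, 0, 0], [0.01, 0, -0.045, 0, 0], [0.005, 0, -0.02, 0, 0], [0, 0, 0, 0, 0]])

```text
time: 23.15
position: [0.5145, 0.0344, 0.3102]
eef_rot: [[0.748, 0.214, 0.629], [0.146, -0.976, 0.159], [0.648, -0.027, -0.761]]
force: [0.6, -0.1, 0.6]
gripper_width: 0.0001
finger_force: 0.0
```

```bash
python3 b.py t9; python3 -c "
from h import *
s=dict(ctrl.snapshot('wrist'));P=pts(s);c=(P.reshape(-1,3)-O)@RC
for z0,z1,n in((.079,.09,'gauge'),(.0705,.0785,'board')):
  for a in (-.05,-.02,.01,.04,.07):
    k=c[(np.abs(c[:,0]-a)<.01)&(c[:,2]>z0)&(c[:,2]<z1)&(c[:,1]<-.15)&(c[:,1]>-.2)];print(n,a,len(k),np.percentile(k[:,1],[2,50,98]) if len(k) else '')"
cp pics/t9wrist.png pics/f.png
```

```text
23.15 [-18.425 -37.476 129.679  25.278  54.888  51.232] [0.515 0.034 0.31 ] cut [-0.133 -0.019  0.31 ] 
 [[ 0.748  0.214  0.629]
 [ 0.146 -0.976  0.159]
 [ 0.648 -0.027 -0.761]] F [ 0.638 -0.121  0.597] tilt fwd/left deg 40.408824248768624 1.6379997549865277
top ((8.186859130859375, -116.72370147705078), (134.98849487304688, 142.92840576171875), 89.15628051757812) 2816 
 [[ -64.2635 -183.1583]
 [  78.6494 -185.263 ]
 [  80.6372  -50.2891]
 [ -62.2757  -48.1844]]
-0.05 [-0.1784 -0.0497] -0.02 [-0.1797 -0.0502] 0.01 [-0.1818 -0.051 ] 0.04 [-0.1812 -0.0508] 0.07 [-0.1809 -0.0512] 
side ((7.4564056396484375, -116.3501205444336), (141.3240966796875, 142.417724609375), 0.18804551661014557) 1305 
 [[ -63.439   -45.3736]
 [ -62.9716 -187.7905]
 [  78.3518 -187.3267]
 [  77.8844  -44.9097]]
-0.05 [-0.1847 -0.0481] -0.02 [-0.1837 -0.0483] 0.01 [-0.1848 -0.0483] 0.04 [-0.1842 -0.0482] 0.07 [-0.1841 -0.0492] 
wrist ((10.614082336425781, -116.30876159667969), (134.47445678710938, 164.81719970703125), 89.4137954711914) 12175 
 [[ -72.4781 -182.6993]
 [  92.3305 -184.3856]
 [  93.7063  -49.9182]
 [ -71.1023  -48.2319]]
-0.05 [-0.1816 -0.0495] -0.02 [-0.1824 -0.0505] 0.01 [-0.1823 -0.0503] 0.04 [-0.1821 -0.0512] 0.07 [-0.1822 -0.051 ] 
gauge -0.05 121 [-0.18733323 -0.18343148 -0.18091107]
gauge -0.02 103 [-0.1869595  -0.18331446 -0.18098309]
gauge 0.01 92 [-0.18701503 -0.18343449 -0.18178752]
gauge 0.04 79 [-0.18689073 -0.18303455 -0.18162307]
gauge 0.07 74 [-0.18667496 -0.18334215 -0.18154093]
board -0.05 540 [-0.19841986 -0.16887846 -0.15085913]
board -0.02 447 [-0.18241915 -0.16632    -0.15063518]
board 0.01 417 [-0.18233202 -0.1665903  -0.15064671]
board 0.04 378 [-0.18228026 -0.16620836 -0.15044486]
board 0.07 334 [-0.19616201 -0.16715089 -0.15050187]
```

View pics/f.png

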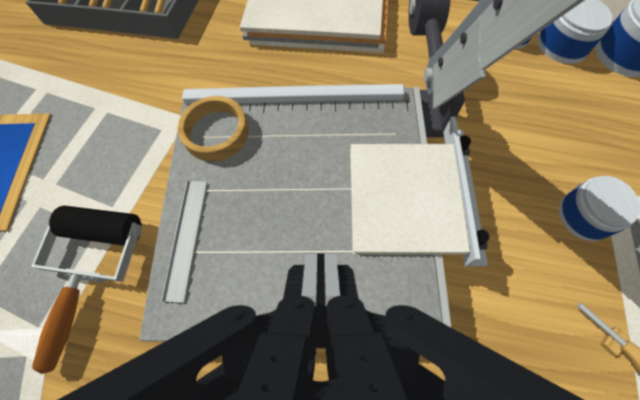

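```bash
python3 -c "
from h import *
print(ctrl.state()['time'],ctrl.sign_off())"
```

```text
the job is handed in; nothing more can be done
23.35 None
```

The blade arm is up and holding past its balance point, and the white board lies flush along the gauge to within the camera error (about 2 mm). The job was handed in at 23.4 s of the 51 s allowed, and one joint dipped to 5.01° against its 5.05° lower limit for a moment early on.

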